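# Fit the tilt gauge and hold the head at the preset lean

### The job

Push the tilt gauge's sleeve fully home onto the spigot of the spring-centred tilt head. Then, keeping hold of the gauge, rock it and the head over together until the hanging pointer settles over the small preset tab on the scale, and finish while still holding it there, sleeve home and pointer still on the tab (the head springs back if let go). Leave the tab as it is set, and the other things on the table where they are.

Things in the scene. Friction and masses are not known exactly. Their poses are not given: they have to be found in the camera images.
- gauge: Loose tilt gauge, 0.32 kg, standing upright. From its foot up: aluminium sleeve 30 mm outside, bore 22 mm and 40 mm deep, open below, with a 60 mm flange 6 mm thick; white plate 140 (y) x 8 mm (x), from 44 to 150 mm; black grip block 26 mm square, 150 to 197 mm. Origin: centre of the foot's underside; z up the sleeve, x out of the scale's face, y along the plate. May sit at any turn on the spigot.
- gauge_foot (a point): centre of the underside of the gauge's foot (the gauge's origin; axes as the gauge)
- pointer (a joint): Dark needle 86 mm long with a bob, swinging on a pivot 141 mm above the foot, in front of the plate. Angle (rad) in the gauge, right hand about its +x: 0 is towards the foot, positive swings the tip to the gauge's +y. It hangs plumb, so it reads minus the gauge's lean about its x (top leaning to the gauge's +y reads positive). It swings and settles in about 2 s.
- pointer_tip (a point): lower tip of the pointer, 86 mm from its pivot
- tab (a joint): The preset tab: small dark plate 12 mm wide, 20 mm high at the scale's lower edge, stiffly set before the start, between 0.18 and 0.38, to be left as set. Angle (rad) about the pointer's pivot, same zero and sign as the pointer: the pointer is on the tab when the two angles are equal.
- tab_mark (a point): middle of the tab, 86 mm from the pivot, where the pointer's tip should come to rest
- stand: The tilt head's foot, fixed to the table: grey plate 110 by 110 mm, 12 mm thick, with two aluminium cheeks standing at its -x and +x sides up to 56 mm high. Origin: centre of its underside; z up; its x axis is parallel to the tilt hinge.
- head (a joint): Lean (rad) of the tilt head about the hinge line: the stand's x axis, 40 mm above the table, right hand positive. 0 is upright, its rest; range -0.6 to 0.6. A spring of about 2 N m per rad returns it when let go. Negative leans its top to the stand's +y.
- hinge (a point): middle of the tilt head's hinge line, 40 mm above the table; its axes turn with the head
- seat (a point): centre of the head's flat round steel seat (62 mm across), 25 mm above the hinge, at the spigot's root, where the foot's underside comes to rest; axes turn with the head, z along the spigot
- spigot_tip (a point): top of the spigot, a steel pin 18 mm in diameter standing 35 mm out of the seat, with a tapered tip
- beaker: glass beaker, 60 mm across, 72 mm tall, open top; a bystander, to be left alone (origin: centre of its underside)
- flask: glass conical flask, 90 mm across its foot, 130 mm tall; a bystander, to be left alone (origin: centre of its underside)
- dish: flat clear dish, 86 mm across, 14 mm high; a bystander, to be left alone (origin: centre of its underside)
- funnel: white plastic funnel standing mouth down, 100 mm across, 95 mm tall; a bystander, to be left alone (origin: centre of its underside)
- lid: black plastic lid, 100 mm across, 22 mm high; a bystander, to be left alone (origin: centre of its underside)
- brush: brush lying flat; a bystander, to be left alone (origin: on its handle's axis)
Things that resemble listed ones, but are neither listed nor needed, are in the scene too. What is shaped like the gauge but green or red is not meant.

How it is judged:
On the way:
1. the sleeve is fully home on the spigot, foot on the seat (distance between gauge_foot and seat below 0.006 m and z of gauge_foot in the frame of seat below 0.004 m and angle between the z axis of gauge and the z axis of seat, either way round below 0.1 rad), for 0.3 s.
At the end, for the whole second after the job is handed in: Foot within 4 mm of the seat along the spigot and 6 mm in all, within 0.1 rad of its axis; head leaning over 0.05 rad; pointer still (under 0.25 rad/s), its tip within 6 mm of the tab's middle; tab not pushed below 0.17 rad; fingers holding the gauge (over 1 N) (all of step 1 and distance between pointer_tip and tab_mark below 0.006 m and velocity of joint pointer between -0.25 and 0.25 rad/s and (value of joint head above 0.05 rad or value of joint head below -0.05 rad) and value of joint tab above 0.17 rad and contact force between the fingers and gauge above 1 N); the arm keeps its last pose, push and grip.
It fails at once if another thing on the table is shifted by more than 30 mm (distance of any of beaker, flask, dish, funnel, lid, brush from where it was at the start of the episode above 0.03 m).
It also fails if it takes over 51 s, if anything falls off the work surface, if the arm or the gripper's body presses on something with over 40 N, if the wrist force passes 120 N, or if a joint passes its speed limit or range.

### The arm

A 7-joint arm with a two-finger parallel gripper is mounted at the origin on the work surface. World frame = base frame: x ahead of the robot, y to its left, z up, the work surface at z = 0. Lengths are in m, angles in rad, forces in N, time in s.
With the tool pointing down it reaches from about 0.4 to 0.85 m from the base axis. Payload 10.4 kg.
Tool frame: the origin (TCP) lies between the finger pads; the fingertips stand 19 mm ahead of it and the grasp point (between the pads) is the TCP; z points along the fingers, x is the direction in which the jaws open and shut, and the axes are right-handed (so a half turn about z gives the same grasp; the last joint's range is limited). The gripper opens to 87 mm and grips with 3 to 60 N. Pads are 19 mm wide; open, the fingers measure 117 mm over their backs; the gripper's body (75 mm by 190 mm) begins 51 mm behind the grasp point.
Start: joints at [1.233, 0.332, -0.065, 1.46, 0.022, 1.35, -0.088], TCP at [0.194, -0.594, 0.242] pointing down, gripper open.
Joint ranges: [-2.6, 2.6], [-0.5, 2.12], [-1.47, 1.34], [0.16, 2.42], [-1.27, 4.41], [0.06, 2.06], [-2.6, 2.6]. Speed limits (rad/s): [2.22, 2.22, 2.79, 2.79, 3.14, 3.14, 3.14].

### API

Orientations are given as a unit quaternion [x, y, z, w].
In Python, from bench import * gives the robot as it stands.
- The arm moves only by the tool step_arm, never from a script. Its argument "commands" is a list of rows, each a list of 6 numbers: the shift along the tool's x, y, z in m, then the turn, a rotation vector about the tool's x, y, z in rad. In form: [[tx, ty, tz, rx, ry, rz], ...]. A call has 1 to 12 rows; each row shifts and turns the commanded pose from where the row before left it, along the tool's axes as they then stand; what a row does not reach is not made up. A row lasts 1/10 s, in which the tool goes at most 50 mm and 8.59 degrees, less where a joint would pass 70% of its speed; a pose out of reach is approached as far as the arm can. A call with a gripper value outside its range is refused whole. "gripper" is the opening, from 0 (shut) to 1 (fully open), set as the call begins (left out, the last holds). The fingers move at their own pace and stop on an object; "grip_force" is the grip in N (left out, the last holds). Time passes only in rows, so rows that do not move let the fingers close. It gives the time, the measured TCP pose, the force and the opening at its end, in the units of the state.
- read_state(): the state, without advancing time (a new reading comes with each control period).
- camera(name): name is "scene" or "top" or "wrist"; returns the picture (400x640x3 uint8, red, green, blue); there is no depth.
- get_calibration(name): a dict with "fx", "fy", "cx", "cy" (pixels), "R" (3x3) and "t" (3): a world point X has camera coordinates R X + t. Camera axes: x right, y down, z forward; pixel columns grow to the right and rows downward; lengths in m; the calibration is good to about 2 mm. A picture is of the moment at which its call begins: read the wrist's pose just before it. get_calibration takes no time and is no camera call; for the wrist camera it gives the pose at the moment of the call.
- close_job(): hands the job in, once; it reports no verdict.
The state is a dict: "time": time; "joint_positions": joint angles; "joint_vel": joint speeds; "joint_torque": joint torques, N m; "ee_pos": TCP position; "eef_rot": TCP orientation; "ft_force": force on the tool from outside, world axes, zero at the start; "torque": the same for the moment, N m; "width": finger opening in m.
Only numpy, scipy, OpenCV 4.12 (cv2) and the standard library are available. Lean on these libraries where they do the work, as an engineer would, in place of code of your own. Each camera call takes 0.05 s, during which the arm holds its last target. There are 200 camera calls.

## Working session

There is one attempt and no reset: what is moved stays moved. The work goes in short steps, Python scripts to look and compute and a tool call to move; the robot and the scene stay as the last step left them, time stands still between calls to the robot, and variables do not carry over. Pictures are saved under pics/ and viewed, on a budget of 10 in all, crops included, one or two more only if the job needs it, and the job is handed in when it is done.

Besides the shell and the picture viewer there is one more tool, called after "Request:" as name(argument=value, ...), one argument or row to a line, values as JSON. step_arm: Moves the arm, as the interface text tells. Its arguments: {"type":"object","properties":{"commands":{"type":"array","items":{"type":"array","items":{"type":"number"}}},"gripper":{"type":"number"},"grip_force":{"type":"number"}},"required":["commands"]}

```bash
mkdir -p pics; python3 - <<'E'
from bench import *
import cv2,numpy as np
s=read_state();print(s)
for n in("scene","top"):
    im=camera(n);cv2.imwrite(f"pics/{n}0.png",im[...,::-1]);c=get_calibration(n);print(n,{k:np.round(v,4).tolist() for k,v in c.items()})
E
```

```text
{'time': 0.0, 'joint_positions': array([ 1.23339461,  0.33289747, -0.06469592,  1.46096443,  0.02159419,
        1.34990792, -0.08851424]), 'joint_vel': array([ 0.00031847, -0.00094876,  0.00017929,  0.00108901, -0.00023975,
       -0.00160313,  0.00051012]), 'joint_torque': array([ 1.06090556e-03, -6.23249102e+01,  2.46177893e-02, -3.89881861e+01,
       -6.13690680e-02,  3.98660358e-02,  1.35459031e-04]), 'ee_pos': array([ 0.19339551, -0.59393173,  0.2407269 ]), 'eef_rot': array([ 8.09206159e-01, -5.87524334e-01, -6.18151676e-04, -4.08521413e-04]), 'ft_force': array([-0.89777751,  0.16280175,  0.56560399]), 'torque': array([0.01882128, 0.00205762, 0.01498542]), 'width': 0.08692747088956707}
scene {'fx': 460.2226, 'fy': 460.2226, 'cx': 326.4307, 'cy': 199.4514, 'R': [[0.4691, 0.8831, 0.0052], [0.5655, -0.2958, -0.7698], [-0.6783, 0.3641, -0.6382]], 't': [-0.2056, -0.2365, 2.2701]}
top {'fx': 498.0744, 'fy': 498.0744, 'cx': 319.7875, 'cy': 198.5809, 'R': [[-0.0133, -0.9999, -0.0023], [-0.9797, 0.0135, -0.2002], [0.2002, -0.0004, -0.9798]], 't': [-0.0782, 0.5715, 1.9172]}
```

View pics/scene0.png

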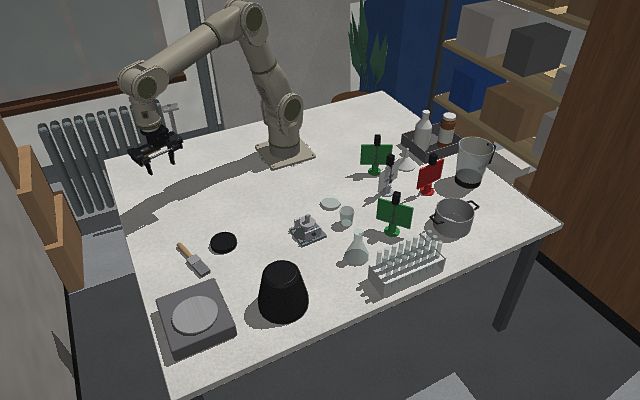

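View pics/top0.png

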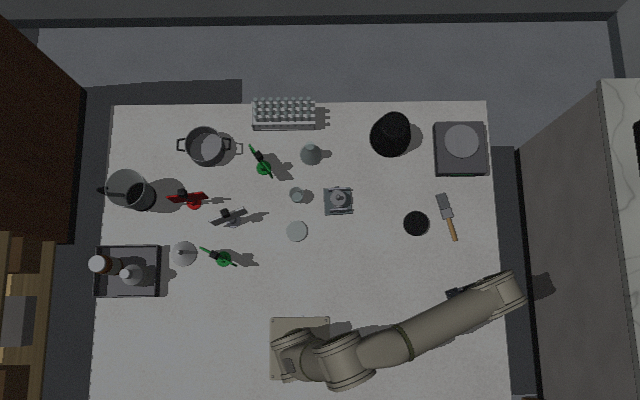

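The gauge-shaped things in the scene view are green (376,155), green (394,213), red (430,175) and a grey-white one at (388,180), which is (228,215) in the top view. Only the grey-white one fits "white plate". The stand is at top (339,200). I'll confirm this in one enlarged crop.

```bash
cat > h.py <<'E'
from bench import *
import cv2,numpy as np
def ray(n,u,v,z,c=None):
    c=c or get_calibration(n);R=np.array(c["R"]);t=np.array(c["t"])
    o=-R.T@t;d=R.T@np.array([(u-c["cx"])/c["fx"],(v-c["cy"])/c["fy"],1]);return o+d*(z-o[2])/d[2]
def proj(n,X,c=None):
    c=c or get_calibration(n);p=np.array(c["R"])@np.asarray(X,float)+np.array(c["t"]);return np.array([c["cx"]+c["fx"]*p[0]/p[2],c["cy"]+c["fy"]*p[1]/p[2]])
E
python3 - <<'E'
from h import *
a=cv2.imread("pics/top0.png");b=cv2.imread("pics/scene0.png")
f=lambda im,x,y,w,h,k:cv2.resize(im[y:y+h,x:x+w],None,fx=k,fy=k,interpolation=cv2.INTER_CUBIC)
A=f(a,198,190,60,50,6.667);B=f(b,360,140,60,75,6.667)
C=f(a,310,175,60,50,6.667);D=f(b,280,200,60,75,6.667)
r1=np.hstack([A[:300],C[:300]]);r2=np.hstack([B[:300],D[:300]])
cv2.imwrite("pics/crop1.png",np.vstack([r1,r2])[:600,:800])
print(ray("top",339,197,.1),ray("top",228,217,.15),ray("scene",306,232,.02))
E
```

```text
[ 0.56698018 -0.16056632  0.1       ] [0.48577493 0.25911876 0.15      ] [ 0.58301485 -0.16746647  0.02      ]
```

View pics/crop1.png

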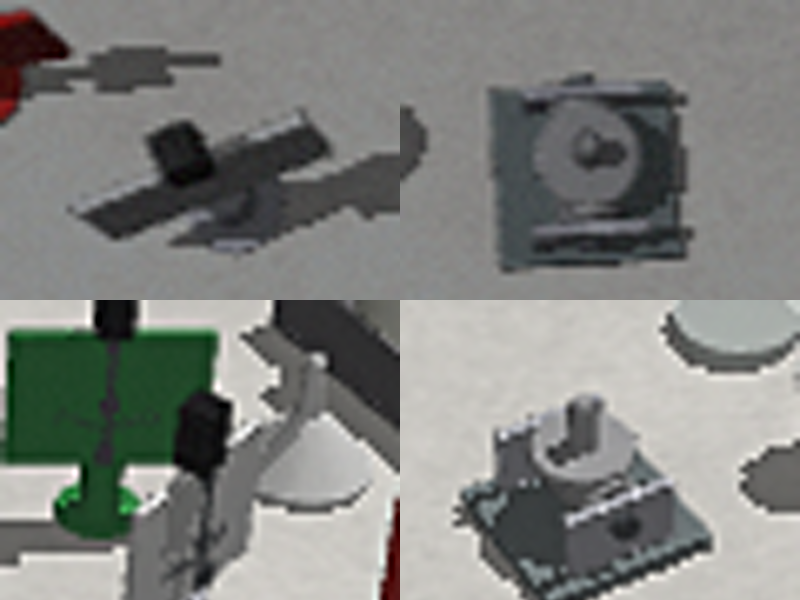

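The crop confirms the white-plated gauge with the black grip block, its scale facing the scene camera at a yaw of about 22°. The stand yaw is about 4.5°, with its hinge along world x. I'll swing round in an arc to above the gauge and look from close by.

Request:
step_arm(
  commands=[
    [-0.005,-0.046,-0.016,0,0,-0.079],
    [-0.005,-0.046,-0.016,0,0,-0.079],
    [-0.005,-0.046,-0.016,0,0,-0.079],
    [-0.005,-0.046,-0.016,0,0,-0.079],
    [-0.005,-0.046,-0.016,0,0,-0.079],
    [-0.005,-0.046,-0.016,0,0,-0.079],
    [-0.005,-0.046,-0.016,0,0,-0.079],
    [-0.005,-0.046,-0.016,0,0,-0.079],
    [-0.005,-0.046,-0.016,0,0,-0.079],
    [-0.005,-0.046,-0.016,0,0,-0.079],
    [-0.005,-0.046,-0.016,0,0,-0.079],
  ],
)

```text
time: 1.2
ee_pos: [0.5313, -0.2325, 0.4177]
eef_rot: [0.982, -0.191, -0.0, -0.0]
ft_force: [1.5, 1.0, -0.5]
width: 0.0869
```

Request:
step_arm(
  commands=[
    [-0.005,-0.046,0,0,0,-0.079],
    [-0.005,-0.046,0,0,0,-0.079],
    [-0.005,-0.046,0,0,0,-0.079],
    [-0.005,-0.046,0,0,0,-0.079],
    [-0.005,-0.046,0,0,0,-0.079],
    [-0.005,-0.046,0,0,0,-0.079],
    [-0.005,-0.046,0,0,0,-0.079],
    [-0.005,-0.046,0,0,0,-0.079],
    [-0.005,-0.046,0,0,0,-0.079],
    [0,0,0,0,0,0],
    [0,0,0,0,0,0],
  ],
)

```text
time: 2.3
ee_pos: [0.515, 0.1741, 0.4174]
eef_rot: [0.987, 0.162, -0.0, 0.0]
ft_force: [0.3, -0.7, -0.7]
width: 0.087
```

```bash
python3 - <<'E'
from h import *
s=read_state();c=get_calibration("wrist");im=camera("wrist");cv2.imwrite("pics/w1.png",im[...,::-1])
np.save("c1.npy",c,allow_pickle=True)
print(s["time"],s["ee_pos"],s["eef_rot"],s["joint_positions"],s["ft_force"]);print({k:np.round(v,4).tolist() for k,v in c.items()})
E
```

```text
2.3 [0.51501101 0.17413422 0.41741836] [ 9.86738394e-01  1.62318463e-01 -1.06700288e-04  2.18472985e-04] [ 0.24449948  0.19178944 -0.77637999  1.31992192  0.13515927  1.68334077
 -0.18132814] [ 0.31057464 -0.66608322 -0.67196764]
{'fx': 291.3394, 'fy': 291.3394, 'cx': 313.4109, 'cy': 202.8618, 'R': [[0.9474, 0.32, -0.0004], [0.3054, -0.9041, 0.299], [0.0953, -0.2834, -0.9543]], 't': [-0.543, -0.0881, 0.5604]}
```

View pics/w1.png

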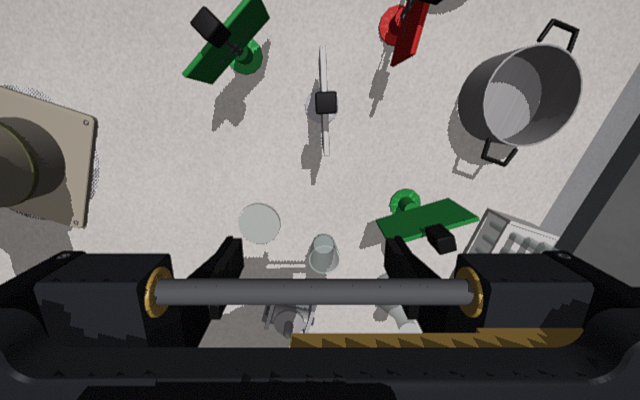

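The gauge is nearly straight below: block at (326,102), plate ends at (322,46) and (327,156). Neither green gauge nor the red one is within finger range.

```bash
python3 - <<'E'
from h import *
c=np.load("c1.npy",allow_pickle=True).item();im=cv2.imread("pics/w1.png")
g=cv2.cvtColor(im,6)[80:125,305:350]
m=(g<60).astype(np.uint8);n,l,st,ce=cv2.connectedComponentsWithStats(m)
k=1+st[1:,4].argmax();print(st[k],ce[k]+[305,80]);print(g[5:40:2,8:36:2])
p=[ray("wrist",322.5,46,.15,c),ray("wrist",327,156,.15,c)]
print(p,np.linalg.norm(p[1]-p[0]),np.mean(p,0),"ydir",np.degrees(np.arctan2(*(p[0]-p[1])[1::-1])))
u,v=ce[k]+[305,80];print(ray("wrist",u,v,.197,c),ray("wrist",u,v,.18,c))
for a in((322,46),(317,48),(326,44)):print(im[a[1],a[0]-6:a[0]+8].tolist() if 0 else cv2.cvtColor(im,6)[a[1]+3,a[0]-8:a[0]+9])
E
```

```text
[ 10  11  22  24 461] [325.13015184 102.45770065]
[[154 111 112 133 126 198 196 160 187 190 190 187 183 181]
 [123 114 107 113 120 199 195 150 190 186 192 189 186 185]
 [105 103  98  87 105 201 199 139 191 194 198 191 189 187]
 [ 95  99  80  64  64 151 148  81  97  82  83 117 188 187]
 [ 99  58  35  39  41  40  41  47  46  48  49  29 193 186]
 [ 99  25  49  48  48  50  51  50  50  49  51  31 201 190]
 [ 99  24  47  47  47  48  47  49  50  50  50  33 164 188]
 [100  23  46  46  46  45  47  45  45  46  47  36 153 191]
 [ 99  38  43  44  42  43  43  43  44  43  44  34 146 189]
 [ 94  36  40  41  40  41  42  39  44  44  42  29 147 190]
 [102  48  35  39  40  40  39  40  41  42  40  30 129 193]
 [ 98  55  30  38  38  37  39  40  40  37  38  30 115 188]
 [ 98  53  31  35  34  39  37  36  37  37  34  30 115 188]
 [ 98  71  26  32  34  33  33  35  32  31  27  19 130 192]
 [ 98  95  21  18  16  31  31  24  74  73  90  94 179 184]
 [ 97  99  99  93  60 114 121 109 185 188 173 163 191 181]
 [ 98  97  97  97  61 109 117 108 171 169 164 185 186 188]
 [ 95  97  98  99  64 111 118 111 171 155 178 188 187 188]]
[array([0.47332883, 0.33154054, 0.15      ]), array([0.5249613, 0.2024952, 0.15     ])] 0.13899140403465698 [0.49914506 0.26701787 0.15      ] ydir 111.80689840061716
[0.4976048  0.26706183 0.197     ] [0.4980578  0.26772182 0.18      ]
[185 186 186 186 184 138 171 195 195 194 192 176 184 187 188 191 190]
[186 189 188 186 183 186 189 190 191 185 112 166 197 195 194 192 180]
[187 162 175 190 165 192 193 175 188 188 187 189 186 186 189 189 187]
```

The wrist camera sits on the tool's −y side. If I grip with tool −y facing gauge +x, it will see the pointer and tab while holding, so I'll turn the tool −87° in yaw while coming above the gauge.

Request:
step_arm(
  commands=[
    [0.007,-0.0467,0,0,0,0.138],
    [0.0132,-0.0449,0.01,0,0,0.138],
    [0,0,0.01,0,0,0.138],
    [0,0,0.01,0,0,0.138],
    [0,0,0.01,0,0,0.138],
    [0,0,0.01,0,0,0.138],
    [0,0,0.01,0,0,0.138],
    [0,0,0.01,0,0,0.138],
    [0,0,0.01,0,0,0.138],
    [0,0,0.01,0,0,0.138],
    [0,0,0.01,0,0,0.138],
    [0,0,0,0,0,0],
  ],
)

```text
time: 3.55
ee_pos: [0.5126, 0.2586, 0.3165]
eef_rot: [0.83, -0.558, -0.0, 0.001]
ft_force: [-0.0, -0.1, 0.6]
width: 0.0871
```

```bash
python3 - <<'E'
from h import *
from scipy.spatial.transform import Rotation as Ro
s=read_state();c=get_calibration("wrist");im=camera("wrist");cv2.imwrite("pics/w2.png",im[...,::-1]);np.save("c2.npy",c,allow_pickle=True)
R=Ro.from_quat(s["eef_rot"]).as_matrix();print(s["time"],s["ee_pos"],np.degrees(np.arctan2(R[1,0],R[0,0])),R[:,2],s["joint_positions"])
print("to go",R.T@(np.array([.498,.267,.178])-s["ee_pos"]))
E
```

```text
3.55 [0.51263113 0.2586199  0.31651893] -67.76727070634223 [-0.00213153 -0.00175748 -0.99999618] [-0.02240624  0.25081407 -0.63523707  1.44984341  0.14839991  1.49203152
 -1.83747027]
to go [-0.01340667  0.01000717  0.13853486]
```

View pics/w2.png

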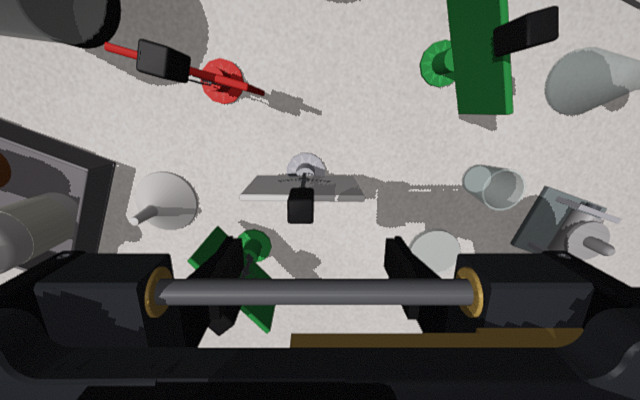

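The face with its pointer is now in view, block at (300,206). I'll check the centre from this view.

```bash
python3 - <<'E'
from h import *
c=np.load("c2.npy",allow_pickle=True).item();im=cv2.imread("pics/w2.png")
g=cv2.cvtColor(im,6);sub=g[180:230,280:320];print(sub[2:48:2,2:38:2])
p=[ray("wrist",240,195,.15,c),ray("wrist",365,201,.15,c)];print(p,np.mean(p,0))
print(ray("wrist",300.5,205,.19,c), proj("wrist",[.498,.267,.197],c),proj("wrist",[.498,.267,.15],c))
E
```

```text
[[104 103 106 102 105 103 104 104 105 101  36  37 100 101  95  87  86  88]
 [104 104 105 104 105 104 104 104 104 105  35  45 107 104  98  99  88  86]
 [104 103 104 106 105 106 106 108 107  77  40  44 102 107  97  89  88  88]
 [104 104 104 104  98  41  27  29  21  17  14  12  20  26  23  49  89  89]
 [105 104 104 108  53   8   7  14  15  15  13  14  10  16   7   7  79  88]
 [103 103 103 106  24  11  17  16   9   7  13  13  14  17  15   4  73  87]
 [137 133 130 126   8  16  11  12   7   9  14   8   5   7   9   7  74  89]
 [204 204 208 133   9  10  15  15  14  17  10  12  15  13  10   6 108 127]
 [203 204 209  70  13   9  15  18  12   6  11  12  12  17   7   3 106 124]
 [187 188 189  23  28  28  28  28  27  27  29  26  30  28  29  11  96 116]
 [195 204 204  22  44  44  41  40  39  38  39  34  33  33  32  17 170 191]
 [199 197 200  18  43  40  40  41  39  38  35  32  34  32  31  16 177 197]
 [204 197 197  16  43  41  39  38  39  35  34  32  31  31  32  15 175 200]
 [202 200 205  14  41  38  37  35  34  34  30  31  31  30  30  15 178 198]
 [198 199 209  22  41  38  35  34  34  31  29  32  30  31  29  15 175 196]
 [196 198 208  24  38  36  37  32  32  29  29  32  31  31  32  18 192 196]
 [199 198 201  22  38  34  36  33  30  33  29  29  29  30  30  19 206 199]
 [195 195 205  20  33  34  32  31  28  31  34  28  31  29  28  20 205 198]
 [194 194 205  22  34  31  33  30  31  31  30  30  31  27  28  19 213 198]
 [195 193 202  24  30  29  29  32  29  29  28  29  29  28  26  20 208 196]
 [195 195 199  73  23  23  23  24  22  25  24  23  22  18  14  66 203 200]
 [197 200 197 190 185 184 184 183 185 191 185 186 188 189 183 185 199 197]
 [197 200 200 201 200 200 199 200 198 202 195 196 200 202 198 196 199 202]]
[array([0.47578542, 0.33204322, 0.15      ]), array([0.52169934, 0.20111187, 0.15      ])] [0.49874238 0.26657755 0.15      ]
[0.50290477 0.26908474 0.19      ] [300.35225347 212.55904364] [302.11703357 198.4663385 ]
```

Request:
step_arm(
  commands=[
    [-0.0134,0.01,0.03,0,0,0],
    [0,0,0.045,0,0,0],
    [0,0,0.04,0,0,0],
    [0,0,0.0235,0,0,0],
    [0,0,0,0,0,0],
    [0,0,0,0,0,0],
  ],
)

```text
time: 4.2
ee_pos: [0.4985, 0.2691, 0.1808]
eef_rot: [0.832, -0.555, 0.0, -0.0]
ft_force: [0.2, -0.2, 0.7]
width: 0.0868
```

Request:
step_arm(
  commands=[
    [0,0,0,0,0,0],
    [0,0,0,0,0,0],
    [0,0,0,0,0,0],
    [0,0,0,0,0,0],
    [0,0,0,0,0,0],
    [0,0,0,0,0,0],
    [0,0,0,0,0,0],
  ],
  gripper=0,
  grip_force=40,
)

```text
time: 4.9
ee_pos: [0.4977, 0.2692, 0.1796]
eef_rot: [0.832, -0.555, 0.0, 0.0]
ft_force: [-0.2, 0.1, -0.6]
width: 0.0389
```

Request:
step_arm(
  commands=[
    [0,0,-0.02,0,0,0],
    [0,0,-0.04,0,0,0],
    [0,0,-0.04,0,0,0],
    [0,0,-0.04,0,0,0],
    [0,0,-0.02,0,0,0],
    [0,0,0,0,0,0],
  ],
)

```text
time: 5.5
ee_pos: [0.4985, 0.27, 0.3429]
eef_rot: [0.832, -0.555, 0.001, -0.002]
ft_force: [-0.3, 0.3, 0.1]
width: 0.0008
```

```bash
python3 - <<'E'
from h import *
from scipy.spatial.transform import Rotation as Ro
s=read_state()
R=Ro.from_quat(s["eef_rot"]).as_matrix();print(s["time"],s["ee_pos"],np.degrees(np.arctan2(R[1,0],R[0,0])),R[:,2],s["joint_positions"],s["ft_force"],s["width"])
# stand estimate: spigot tip at top crop (590,145)-> px ; seat circle centre (585,155)
im=cv2.imread("pics/top0.png")
print("tip top",ray("top",310+590/6.667,175+142/6.667,.1),"seat",ray("top",310+586/6.667-60,175+155/6.667,.065),)
for q in((490,90),(505,268),(685,255)):print(ray("top",310+(q[0]-400)/6.667,175+q[1]/6.667,.012))
print(ray("top",310+190/6.667,175+142/6.667,.1),ray("top",310+187/6.667,175+155/6.667,.065))
# scene: tip top crop D (585,400)
print(ray("scene",280+185/6.667,200+100/6.667,.098),ray("scene",280+185/6.667,200+150/6.667,.065))
E
```

```text
5.5 [0.49845719 0.27004807 0.34292942] -67.44743882881912 [ 0.00466175  0.00224392 -0.99998662] [-0.03376071  0.22336069 -0.64926459  1.4262056   0.13557115  1.5316604
 -1.85278576] [-0.2720889   0.30951786  0.07604296] 0.0007800114834147047
tip top [ 0.56658584 -0.39145752  0.1       ] seat [ 0.56925112 -0.15749202  0.065     ]
[ 0.62144915 -0.10165046  0.012     ]
[ 0.51103114 -0.10909214  0.012     ]
[ 0.51751692 -0.21811113  0.012     ]
[ 0.56978571 -0.15867862  0.1       ] [ 0.56924282 -0.15809628  0.065     ]
[ 0.57590902 -0.15455281  0.098     ] [ 0.58134978 -0.15798936  0.065     ]
```

I lifted before the slow fingers had closed, so the gripper came up empty. I'll reopen it and check that the gauge wasn't disturbed.

Request:
step_arm(
  commands=[
    [0,0,0,0,0,0],
    [0,0,0,0,0,0],
    [0,0,0,0,0,0],
    [0,0,0,0,0,0],
    [0,0,0,0,0,0],
    [0,0,0,0,0,0],
    [0,0,0,0,0,0],
    [0,0,0,0,0,0],
    [0,0,0,0,0,0],
    [0,0,0,0,0,0],
  ],
  gripper=0.85,
)

```text
time: 6.5
ee_pos: [0.4977, 0.2692, 0.3396]
eef_rot: [0.832, -0.555, 0.0, 0.0]
ft_force: [-0.9, 0.3, 0.7]
width: 0.0705
```

```bash
python3 - <<'E'
from h import *
from scipy.spatial.transform import Rotation as Ro
s=read_state();c=get_calibration("wrist");im=camera("wrist")[...,::-1];cv2.imwrite("pics/w3.png",im);np.save("c3.npy",c,allow_pickle=True)
R=Ro.from_quat(s["eef_rot"]).as_matrix();print(s["time"],s["ee_pos"],s["width"])
g=cv2.cvtColor(np.ascontiguousarray(im),6);u0,v0=proj("wrist",[.498,.267,.197],c).astype(int);print(u0,v0)
sub=g[v0-40:v0+40,u0-40:u0+40];n,l,st,ce=cv2.connectedComponentsWithStats((sub<60).astype(np.uint8));print([(a,b+[u0-40,v0-40]) for a,b in zip(st[1:],ce[1:]) if a[4]>50])
print(ray("wrist",u0,v0,.197,c))
print("to go",R.T@(np.array([.498,.267,.178])-s["ee_pos"]))
E
```

```text
6.5 [0.49770024 0.26923685 0.33964574] 0.07048849066230377
316 196
[(array([ 29,   8,  24,  43, 778], dtype=int32), array([316.09897172, 189.36246787]))]
[0.49819003 0.26749743 0.197     ]
to go [0.00216803 0.00058689 0.16164589]
```

View pics/w3.png

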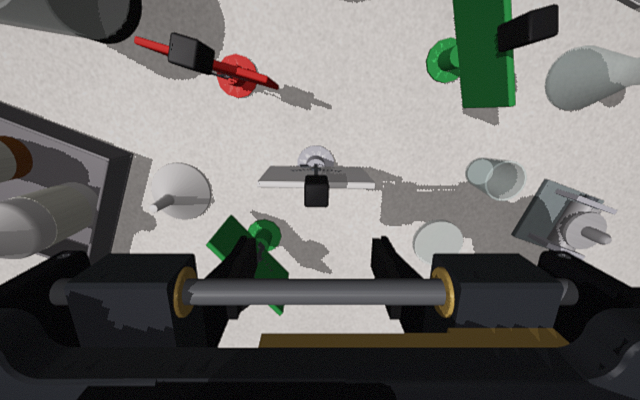

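The gauge is undisturbed, block at (316,195) as before. I'll go down again and let the fingers close fully.

Request:
step_arm(
  commands=[
    [0.001,0.0006,0.04,0,0,0],
    [0.001,0,0.045,0,0,0],
    [0,0,0.045,0,0,0],
    [0,0,0.0316,0,0,0],
    [0,0,0,0,0,0],
    [0,0,0,0,0,0],
  ],
)

```text
time: 7.15
ee_pos: [0.4981, 0.2674, 0.179]
eef_rot: [0.832, -0.555, -0.0, -0.0]
ft_force: [0.7, 0.6, 0.4]
width: 0.0738
```

Request:
step_arm(
  commands=[
    [0,0,0,0,0,0],
    [0,0,0,0,0,0],
    [0,0,0,0,0,0],
    [0,0,0,0,0,0],
    [0,0,0,0,0,0],
    [0,0,0,0,0,0],
    [0,0,0,0,0,0],
    [0,0,0,0,0,0],
    [0,0,0,0,0,0],
    [0,0,0,0,0,0],
  ],
  gripper=0,
  grip_force=40,
)

```text
time: 8.15
ee_pos: [0.4979, 0.2671, 0.178]
eef_rot: [0.832, -0.555, 0.0, 0.0]
ft_force: [0.1, -0.3, -0.3]
width: 0.0259
```

Request:
step_arm(
  commands=[
    [0,0,-0.02,0,0,0],
    [0,0,-0.04,0,0,0],
    [0,0,-0.045,0,0,0],
    [0,0,-0.045,0,0,0],
    [0,0,-0.03,0,0,0],
    [0,0,-0.02,0,0,0],
  ],
)

```text
time: 8.75
ee_pos: [0.498, 0.2674, 0.3803]
eef_rot: [0.832, -0.555, 0.001, -0.001]
ft_force: [-0.5, 0.1, -4.9]
width: 0.0257
```

Request:
step_arm(
  commands=[
    [0.02,0.008,0,0,0,0],
    [0.038,0.0155,0,0,0,0],
    [0.0393,0.0161,0,0,0,0],
    [0.0393,0.0161,0,0,0,0],
    [0.0393,0.0161,0,0,0,0],
    [0.0393,0.0161,0,0,0,0],
    [0.0393,0.0161,0,0,0,0],
    [0.0393,0.0161,0,0,0,0],
    [0.0393,0.0161,0,0,0,0],
    [0.0393,0.0161,0,0,0,0],
    [0.02,0.0088,0,0,0,0],
  ],
)

```text
time: 9.85
ee_pos: [0.4986, -0.1613, 0.3772]
eef_rot: [0.83, -0.557, -0.0, 0.001]
ft_force: [0.6, 0.2, -3.9]
width: 0.0258
```

Request:
step_arm(
  commands=[
    [0,0,0.01,0,0,0.07],
    [0,0,0.02,0,0,0.09],
    [0,0,0.02,0,0,0.09],
    [0,0,0.02,0,0,0.08],
    [0,0,0.006,0,0,0],
    [0,0,0,0,0,0],
    [0,0,0,0,0,0],
  ],
)

```text
time: 10.55
ee_pos: [0.4999, -0.157, 0.3029]
eef_rot: [0.73, -0.684, 0.0, -0.0]
ft_force: [0.7, -1.1, -3.0]
width: 0.0259
```

```bash
python3 - <<'E'
from h import *
from scipy.spatial.transform import Rotation as Ro
s=read_state();c=get_calibration("wrist");im=camera("wrist")[...,::-1];cv2.imwrite("pics/w4.png",im);np.save("c4.npy",c,allow_pickle=True);np.save("s4.npy",s,allow_pickle=True)
R=Ro.from_quat(s["eef_rot"]).as_matrix();print(s["time"],s["ee_pos"],s["width"],np.degrees(np.arctan2(R[1,0],R[0,0])),s["ft_force"],s["joint_positions"])
print(proj("wrist",[.57,-.158,.1],c),proj("wrist",[.57,-.158,.065],c))
E
```

```text
10.55 [ 0.49988095 -0.15702846  0.30292064] 0.025903611739570252 -86.24909411822647 [ 0.69083934 -1.1089271  -3.03247691] [ 0.48340635  0.09682852 -0.28565723  1.61766999  0.02759981  1.43010918
 -1.31015996]
[318.75476009 122.64409167] [318.25122571 121.68074521]
```

View pics/w4.png

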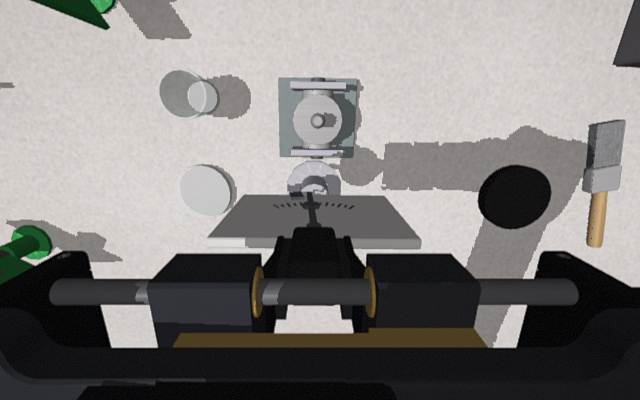

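The spigot tip is at (318,121), about 1.5 px from the prediction, and the held gauge face is visible with its sleeve at (314,183). I'll enlarge to measure the flange centre and the tab.

```bash
python3 - <<'E'
from h import *
c=np.load("c4.npy",allow_pickle=True).item();im=cv2.imread("pics/w4.png")
a=cv2.resize(im[155:240,255:375],None,fx=6.6,fy=6.6,interpolation=cv2.INTER_CUBIC);cv2.imwrite("pics/crop2.png",a[:,:800])
for z in(.1,.125,.131,.165):print(z,proj("wrist",[.4999,-.157,z],c))
g=cv2.cvtColor(im,6)
print(g[108:134:2,300:338:2])
E
```

```text
0.1 [313.88198611 182.09005528]
0.125 [313.93011829 187.13797516]
0.131 [313.94272046 188.45964265]
0.165 [314.02344012 196.92521381]
[[185 184 184 183 184 183 183 183 182 181 183 181 181 180 180 180 181 180
  180]
 [188 188 188 188 187 187 186 186 186 186 185 184 185 184 184 183 183 182
  181]
 [186 186 185 185 185 184 185 186 183 174 185 186 148 154 185 184 182 182
  180]
 [187 186 185 186 184 184 183 126 105  97 105 144 109 105 109 106 112 174
  180]
 [182 180 181 181 180 180 133 131 151 155 111  84  95 106 106 105 103 110
  147]
 [184 183 183 182 183 171 131 167 181 185 177  93  75 108 105 105 105 103
  162]
 [185 185 184 183 184 157 145 180 181 182 180 129  71 108 106 105 105 103
  130]
 [186 185 185 185 185 161 136 178 183 179 180 106  67 110 108 109 109 103
  182]
 [183 183 182 182 182 180 121 153 178 179 162  75  75 108 107 108 103 163
  179]
 [183 183 182 181 181 181 164 111 112 110  78  81 108 108 107 106 104 178
  176]
 [182 181 181 181 179 179 179 165 138 119 158 180 177 177 177 176 176 174
  172]
 [185 184 184 184 184 183 182 183 183 184 182 181 180 181 180 180 179 178
  179]
 [182 181 180 180 180 180 177 178 178 177 176 176 176 175 174 174 172 173
  176]]
```

View pics/crop2.png

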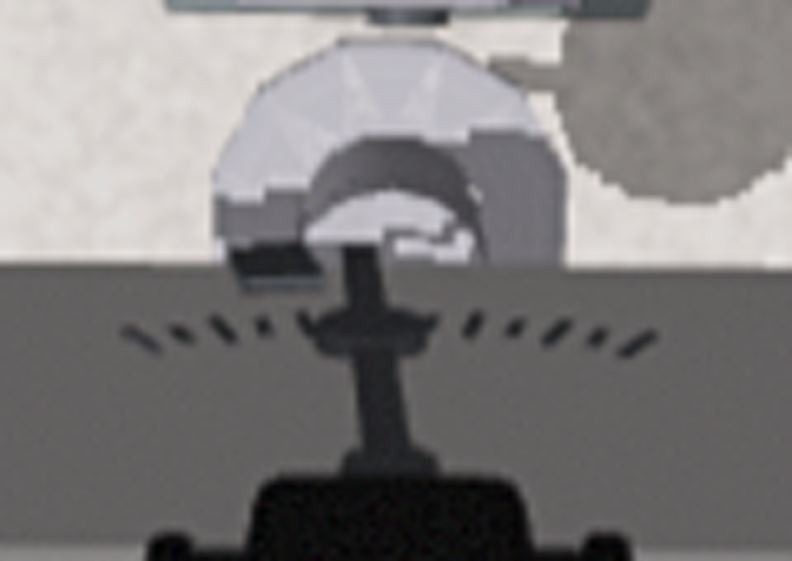

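The tab is at crop (278,268), left of the pointer on the gauge +y side, which agrees with positive angles. Flange centre u≈314.1 matches the expected 313.9.

```bash
python3 - <<'E'
from h import *
from scipy.spatial.transform import Rotation as Ro
c=np.load("c4.npy",allow_pickle=True).item();s=np.load("s4.npy",allow_pickle=True).item()
R=Ro.from_quat(s["eef_rot"]).as_matrix();im=cv2.imread("pics/w4.png")
print("flange front pred",proj("wrist",[.53,-.157+.002,.131],c),"seen 160.8")
tip=ray("wrist",317.5,120.5,.1,c);print("tip",tip,"to go tool",R.T@(tip-s["ee_pos"]))
g=cv2.cvtColor(im,6);m=(g[70:165,270:370]);
# stand plate corners & yaw: bluish-grey plate left edge / cheeks
hsv=cv2.cvtColor(im,cv2.COLOR_BGR2HSV)[65:165,265:370];mm=((hsv[...,1]>25)).astype(np.uint8)
k=max(cv2.findContours(mm,0,2)[0],key=cv2.contourArea);b=cv2.minAreaRect(k);p=cv2.boxPoints(b)+[265,65];print(b);w=[ray("wrist",*q,.012,c) for q in p];print(np.round(w,4),np.mean(w,0))
e=w[1]-w[0];print(np.degrees(np.arctan2(e[1],e[0])))
G=np.array([R[:,1]*-1,-R[:,0],-R[:,2]]).T;foot=s["ee_pos"]-.178*G[:,2]
for a in np.arange(.14,.4,.02):
  X=foot+G@[.009,.086*np.sin(a),.141-.086*np.cos(a)];print(round(a,2),proj("wrist",X,c))
E
```

```text
flange front pred [313.92270265 161.53955595] seen 160.8
tip [ 0.57226877 -0.15639954  0.1       ] to go tool [ 0.00404228 -0.0720944   0.2029858 ]
((57.5, 14.5), (1.0, 3.0), 90.0)
[[ 0.6253 -0.1588  0.012 ]
 [ 0.6256 -0.1629  0.012 ]
 [ 0.6243 -0.163   0.012 ]
 [ 0.624  -0.1589  0.012 ]] [ 0.62479292 -0.16091156  0.012     ]
-86.26728749364031
0.14 [301.43791009 192.33271814]
0.16 [299.62554939 192.40541158]
0.18 [297.81393092 192.48775569]
0.2 [296.00314193 192.57977593]
0.22 [294.19327185 192.68150078]
0.24 [292.38441252 192.7929617 ]
0.26 [290.57665848 192.91419315]
0.28 [288.77010723 193.04523258]
0.3 [286.96485946 193.18612043]
0.32 [285.16101931 193.33690016]
0.34 [283.3586947  193.49761818]
0.36 [281.55799752 193.66832391]
0.38 [279.75904399 193.84906976]
```

Request:
step_arm(
  commands=[
    [0.001,-0.016,0,0,0,0],
    [0.001,-0.025,0,0,0,0],
    [0.001,-0.02,0,0,0,0],
    [0.001,-0.0102,0,0,0,0],
    [0,0,0,0,0,0],
    [0,0,0.006,0,0,0],
    [0,0,0.008,0,0,0],
    [0,0,0.008,0,0,0],
    [0,0,0.006,0,0,0],
    [0,0,0.004,0,0,0],
    [0,0,0,0,0,0],
  ],
)

```text
time: 11.7
ee_pos: [0.5705, -0.1565, 0.2694]
eef_rot: [0.729, -0.684, -0.0, 0.0]
ft_force: [0.8, -0.2, -3.6]
width: 0.0259
```

There's no contact force with the foot about 9 mm below tip height, so the sleeve is on the pin. I'll lower it to the seat.

Request:
step_arm(
  commands=[
    [0,0,0.006,0,0,0],
    [0,0,0.006,0,0,0],
    [0,0,0.005,0,0,0],
    [0,0,0.004,0,0,0],
    [0,0,0.003,0,0,0],
    [0,0,0,0,0,0],
  ],
)

```text
time: 12.3
ee_pos: [0.5707, -0.1565, 0.2456]
eef_rot: [0.729, -0.684, -0.0, 0.0]
ft_force: [-0.4, 0.5, -3.7]
width: 0.026
```

Request:
step_arm(
  commands=[
    [0,0,0.001,0,0,0],
    [0,0,0.001,0,0,0],
    [0,0,0.001,0,0,0],
    [0,0,0,0,0,0],
    [0,0,0,0,0,0],
  ],
)

```text
time: 12.8
ee_pos: [0.5709, -0.1565, 0.2431]
eef_rot: [0.729, -0.684, 0.0, 0.0]
ft_force: [0.0, 0.0, -3.3]
width: 0.0261
```

Request:
step_arm(
  commands=[
    [0,0,0.0008,0,0,0],
    [0,0,0.0008,0,0,0],
    [0,0,0.0008,0,0,0],
    [0,0,0,0,0,0],
    [0,0,0,0,0,0],
  ],
)

```text
time: 13.3
ee_pos: [0.5714, -0.1565, 0.243]
eef_rot: [0.729, -0.684, 0.001, -0.001]
ft_force: [-4.2, -0.1, 11.4]
width: 0.0258
```

```bash
python3 - <<'E'
from h import *
from scipy.spatial.transform import Rotation as Ro
s=read_state();c=get_calibration("wrist");im=np.ascontiguousarray(camera("wrist")[...,::-1]);cv2.imwrite("pics/w5.png",im);np.save("c5.npy",c,allow_pickle=True)
print(s["time"],s["ee_pos"],s["ft_force"],s["torque"],s["joint_positions"])
a=cv2.resize(im[140:240,250:380],None,fx=6,fy=6,interpolation=cv2.INTER_CUBIC);cv2.imwrite("pics/crop3.png",a)
E
```

```text
13.3 [ 0.57141001 -0.15653407  0.2429647 ] [-4.23725547 -0.13519482 11.42591125] [ 0.40033672  1.2243139  -0.01544585] [ 0.43448794  0.27450008 -0.29637685  1.53968157  0.08192146  1.33693077
 -1.37755216]
```

View pics/crop3.png

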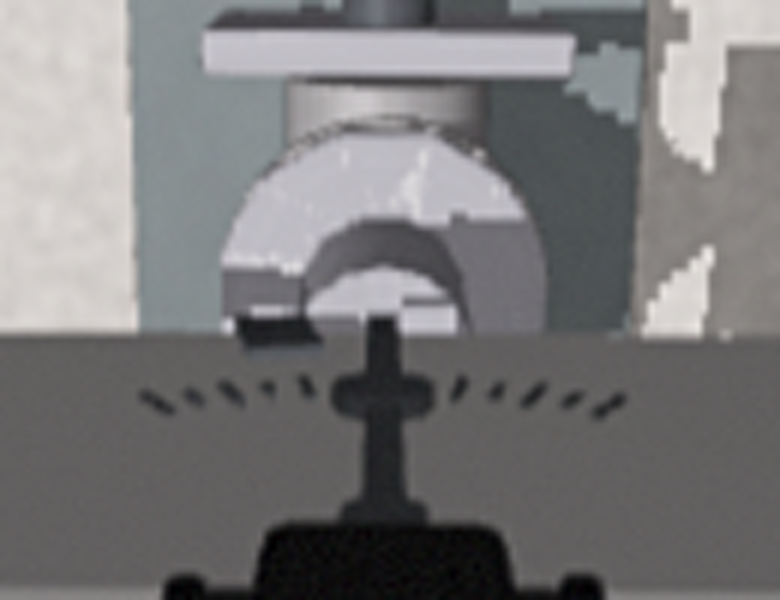

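The sleeve is seated: contact force came on at foot z≈0.065, the flange is on the disc and the cheek is parallel to the plate. The pointer is at u≈313.8 and the tab at u≈296.7, so the tab is set at about 0.19 rad. I'll rock about the hinge (lever 0.203 m), starting with half.

Request:
step_arm(
  commands=[
    [-0.0028,0,0.0001,0,0.014,0],
    [-0.0041,0,0.0001,0,0.02,0],
    [-0.0041,0,0.0001,0,0.02,0],
    [-0.0041,0,0.0001,0,0.02,0],
    [-0.0041,0,0.0001,0,0.02,0],
    [0,0,0,0,0,0],
    [0,0,0,0,0,0],
  ],
)

```text
time: 14.05
ee_pos: [0.5703, -0.1374, 0.2419]
eef_rot: [0.728, -0.683, 0.036, 0.032]
ft_force: [-3.5, 1.1, 12.9]
width: 0.0255
```

```bash
python3 - <<'E'
from h import *
s=read_state();print(s["ee_pos"],s["eef_rot"],s["ft_force"],s["torque"])
E
```

```text
[ 0.57027307 -0.13737914  0.24194282] [ 0.72838777 -0.68349836  0.03578006  0.03163899] [-3.49394332  1.08253308 12.94299001] [ 0.14029953  1.28824666 -0.03879869]
```

Request:
step_arm(
  commands=[
    [-0.0041,0,0.0001,0,0.02,0],
    [-0.0041,0,0.0001,0,0.02,0],
    [-0.0041,0,0.0001,0,0.02,0],
    [-0.0041,0,0.0001,0,0.02,0],
    [-0.003,0,0.0001,0,0.015,0],
    [0,0,0,0,0,0],
    [0,0,0,0,0,0],
  ],
)

```text
time: 14.75
ee_pos: [0.5692, -0.1182, 0.2392]
eef_rot: [0.726, -0.681, 0.071, 0.064]
ft_force: [-4.7, 1.1, 14.8]
width: 0.0255
```

Request:
step_arm(
  commands=[
    [0,0,0,0,0,0],
    [0,0,0,0,0,0],
    [0,0,0,0,0,0],
    [0,0,0,0,0,0],
    [0,0,0,0,0,0],
    [0,0,0,0,0,0],
    [0,0,0,0,0,0],
    [0,0,0,0,0,0],
    [0,0,0,0,0,0],
    [0,0,0,0,0,0],
    [0,0,0,0,0,0],
    [0,0,0,0,0,0],
  ],
)

```text
time: 15.95
ee_pos: [0.5693, -0.1183, 0.2392]
eef_rot: [0.726, -0.681, 0.07, 0.064]
ft_force: [-4.7, 1.2, 13.6]
width: 0.026
```

Request:
step_arm(
  commands=[
    [0,0,0,0,0,0],
    [0,0,0,0,0,0],
    [0,0,0,0,0,0],
    [0,0,0,0,0,0],
    [0,0,0,0,0,0],
    [0,0,0,0,0,0],
    [0,0,0,0,0,0],
    [0,0,0,0,0,0],
    [0,0,0,0,0,0],
    [0,0,0,0,0,0],
    [0,0,0,0,0,0],
    [0,0,0,0,0,0],
  ],
)

```text
time: 17.15
ee_pos: [0.5693, -0.1183, 0.2392]
eef_rot: [0.726, -0.681, 0.07, 0.064]
ft_force: [-4.1, 1.4, 14.3]
width: 0.026
```

```bash
python3 - <<'E'
from h import *
s=read_state();im=np.ascontiguousarray(camera("wrist")[...,::-1]);sc=camera("scene")[...,::-1]
print(s["time"],s["ee_pos"],s["eef_rot"],s["ft_force"],s["torque"],s["width"])
f=lambda a:cv2.resize(a,(390*1,300),interpolation=cv2.INTER_CUBIC)
cv2.imwrite("pics/w6.png",im)
a=cv2.resize(im[150:240,250:380],None,fx=6,fy=6,interpolation=cv2.INTER_CUBIC);cv2.imwrite("pics/crop4.png",a)
g=cv2.cvtColor(im,6);print(g[190:204,285:325:1])
E
```

```text
17.15 [ 0.56925099 -0.11829814  0.23915538] [ 0.72573104 -0.68138848  0.0704134   0.06376639] [-4.12318443  1.39415457 14.27113952] [-0.03392455  1.36983366 -0.17413942] 0.025988304075823834
[[139 137 119 112 112 115 116 116 116 115 114 116 116 117 113  81  81 105
  113 114 116 115 112 113 112 114 114 117 114 115 117 117 115 115 114 116
  115 116 114 112]
 [139 137 117 110 112 116 116 118 116 119 114 116 118 116 113  77  95 118
  117 114 114 112 114 112 113 112 115 116 115 115 116 116 115 115 116 116
  114 113 114 117]
 [139 136 124 118  91  93  96  97  87  86  84  90  87  83  78  60 100 116
  116 113 113 113 113 113 112 114 116 115 114 115 118 116 114 115 115 115
  115 113 115 116]
 [139 147 180 188  80  49  56  55  47  44  47  46  45  38  37  40  77 117
  118 114 114 114 112 113 111 115 116 116 115 116 116 117 115 114 115 114
  115 114 114 116]
 [141 152 201 213  81  26  31  39  38  31  33  35  36  33  34  35  51 100
  117 115 115 112 114 113 113 114 118 116 116 115 117 118 115 116 114 115
  116 114 114 116]
 [122 130 167 173  76  29  33  34  34  37  32  36  35  37  38  38  38  64

[... 729 characters left out ...]
  96  98  97
   98  97  97  97]
 [ 98  97  97  96  98  96  80  79  88  86  90  83  40  33  36  40  36  37
   57  97 102  99  97  98  99  98  97  98  99  97  98  96  98  96  97  97
   97  98  98  96]
 [ 97  99  97  98  98  98  96  96  99  99 100  98  60  35  35  38  38  35
   46  85 100 101  99 100 100  97 100  97  97  96  99  96  98  97  96  98
   97  98  97  97]
 [ 97  98  98  98  99  98  98  98  99  99 102 100  68  38  38  38  38  38
   40  53  68  71  76  77  89  90  99  99  80  76  97  98  98  98  98  98
   96  98  99  98]
 [ 98  88  81  90  98  98  99  98  89  80  81  69  52  35  36  39  38  36
   40  36  35  39  43  48  60  65  85  97  59  52  98  99  97  98  85  68
   84  97  99  99]]
```

View pics/crop4.png

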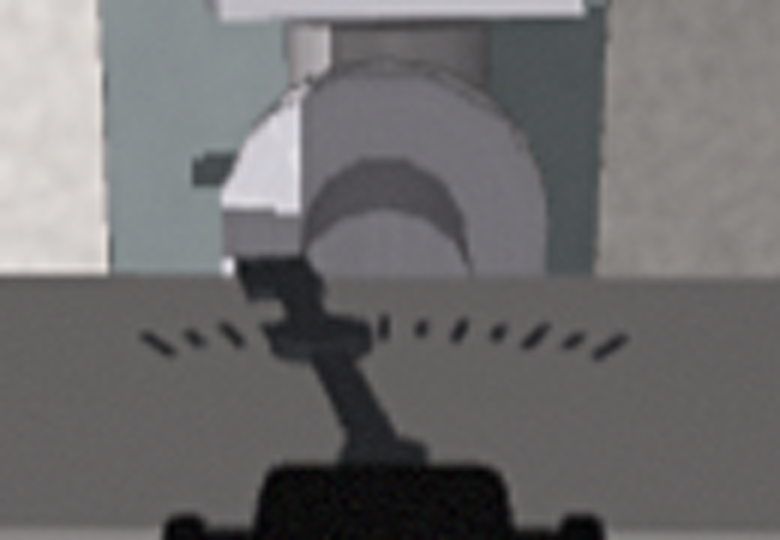

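The pointer tip (crop x≈285) lies over the tab (crop x≈280), about 1 mm apart. TCP tilt is 0.190 rad against the tab's 0.189, the sleeve is still pressed home at about 14 N, and everything is steady. Handing in.

```bash
python3 - <<'E'
from h import *
print(close_job())
E
```

```text
the job is handed in; nothing more can be done
None
```

The gauge is home on the spigot and held leaning so that its pointer rests on the preset tab. I handed the job in at about 17.2 s of the 51 s allowed; no verdict is reported.

- **Grasp:** I picked the white-plated gauge, not the green or red ones. My first grip lifted before the slow fingers had closed and came up empty; the gauge had not moved, and the second grip held (opening 26 mm at 40 N).
- **Seating:** The sleeve went onto the spigot with no side contact. Contact came on with the foot at about z = 0.065 m, the expected seat height. The last reading showed about 14 N still pressing it down.
- **Lean:** I rocked the gauge and head about 0.190 rad about the hinge. The tab, read from the wrist camera, was at about 0.189 rad.
- **Last checks:** After about 2.5 s of settling, the wrist picture showed the pointer tip within about 1 mm of the tab's middle, against a 6 mm limit. I did not measure the pointer's speed from two pictures.
- **Bystanders:** I never touched another object knowingly and felt no unexpected forces. I did not take a final full-scene check of their positions.

I viewed 10 pictures, crops included.

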